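Start the laminator for cold pouches

ROBOT

A 6-joint arm with a two-finger parallel gripper is mounted at the origin on the work surface. World frame = base frame: x ahead of the robot, y to its left, z up, the work surface at z = 0. Lengths are in m, angles in rad, forces in N, time in s.
With the tool pointing down it reaches from about 0.35 to 0.8 m from the base axis. Payload 7.3 kg.
Tool frame: the origin (TCP) lies at the very end of the fingers, on their centre line; the grasp point (between the pads) lies 19 mm behind it (ctrl.grasp_offset is the distance from the TCP to the grasp point, in m); z points along the fingers, y is the direction in which the jaws open and shut (so a half turn about z gives the same grasp; the last joint's range is limited). The gripper opens to 85 mm and grips with 20 to 120 N. Pads are 22 mm wide; open, the fingers measure 114 mm over their backs; the gripper's body (76 mm by 85 mm) begins 54 mm behind the grasp point. The pads swing forward as they close: fully open they stand 13 mm farther back than shut.
Start: joints at [0.959, 0.342, 1.524, -0, 1.275, -0.146], TCP at [0.236, 0.469, 0.207] pointing down, gripper open.
Joint ranges: [-2.53, 2.53], [-0.77, 2.02], [0.04, 2.7], [-1, 4.14], [0.28, 2.66], [-3.11, 3.11]. Speed limits (rad/s): [2.57, 2.57, 3.14, 3.14, 3.14, 3.14].

INTERFACE

Orientations are given as a unit quaternion [w, x, y, z].
In Python, from bench import ctrl gives the robot as it stands. The module is installed in compiled form; this text tells all that it offers.
- The arm moves only by the tool move_arm, never from a script. Its argument "series" is a list of rows, each an object with "linear": the shift along the tool's x, y, z in cm, a list of three; "roll": the turn about the tool's z in rad; "hand": the finger opening in cm, from 0 to 8.54. A call has exactly 8 rows; each row is the pose to reach, as a shift and turn from the pose measured when the call began, along the tool's axes at that moment; what a row does not reach only later rows make up. A row lasts 1/12 s, in which the tool goes at most 41.7 mm and 7.16 degrees, less where a joint would pass 70% of its speed; a pose out of reach is approached as far as the arm can. A call with a gripper value outside its range is refused whole. The fingers move at their own pace and stop on an object; the grip force is fixed at half the most. Time passes only in rows, so rows that repeat a pose let the fingers close, or fill a call up. It gives the time, the measured TCP pose, the force and the opening at its end, in the units of the state.
- ctrl.get_obs(): the state, without advancing time (a new reading comes with each control period).
- ctrl.snapshot(name): name is "scene" or "side" or "wrist"; returns the picture (420x560x3 uint8, red, green, blue); there is no depth.
- ctrl.calibration(name): a dict with "intrinsics" (3x3 intrinsics, pixels), "position" and "attitude" of the camera in the world. Camera axes: x right, y down, z forward; pixel columns grow to the right and rows downward; lengths in m; the calibration is good to about 2 mm. A picture is of the moment at which its call begins: read the wrist's pose just before it. calibration takes no time and is no camera call; for the wrist camera it gives the pose at the moment of the call.
- ctrl.sign_off(): hands the job in, once; it reports no verdict.
Trained networks look in the newest picture that a camera, given by its name, has taken for a name from the list of things; names that differ only in an ending like _2 or _b are one class to them, and where a whole thing is asked for, a point or a joint stands for the part that bears it (a point fixed in the world has none). Each returns a list of dicts, best first, with "confidence" (0 to 1); they miss things now and then, are a little off and sometimes report something else, mostly with a low value. They report only what shows in the picture. A call takes as long as a camera call.
- ctrl.find_in(target, camera): "rect" ([left, top, width, height] as shares, 0 to 1, of the picture: columns of its width, rows of its height, round what is visible of it).
- ctrl.trace(target, camera): "pixels" (420x560 bool, what is visible of it) and "rect" ([left, top, width, height] as shares, 0 to 1, of the picture: columns of its width, rows of its height, round what is visible of it).
- ctrl.pinpoint(target, camera): "centre" ([row, column] as shares, 0 to 1, of the picture: columns of its width, rows of its height: a listed point, or the origin of a listed thing).
The state is a dict: "clock": time; "joint_pos": joint angles; "qd": joint speeds; "effort": joint torques, N m; "position": TCP position; "tool_rot": TCP orientation; "contact_force": force on the tool from outside, world axes, zero at the start; "torque": the same for the moment, N m; "gripper_width": finger opening in m.
Only numpy, scipy, OpenCV 4.12 (cv2) and the standard library are available. Lean on these libraries where they do the work, as an engineer would, in place of code of your own. Each camera call takes 0.05 s, during which the arm holds its last target.

TASK

Heat would spoil these paintings, so get the laminator on the table running for cold pouches: with the fingertips press the heat selector fully over to cold first, only then press the mains switch on, and last press the roller switch to forward. Press only: nothing is to be picked up or shoved about, the laminator included, and the temperature dial and the art things standing around are left as they are.

Things in the scene. Friction and masses are not known exactly. Their poses are not given: they have to be found in the camera images.
- laminator: A3 pouch laminator, white, grey ends, 240 deep (x) x 480 wide (y) x 112 mm high, about 5 kg, loose on rubber feet. Origin: centre of its underside, on the table; x points from its operator (near) side to its back (far) side, y to its left as the operator sees it, z up. A steel feed table sticks out 58 mm on the near side, 50 mm up. The switches are on the flat top, right-hand near part
- laminator_mid (a point): centre of the laminator's top cover, 112 mm above the table
- panel_mid (a point): middle of the bare-metal control panel (96 mm in x, 200 mm in y) on the laminator's top, on its surface 114 mm above the table, at laminator x -55, y -117 mm. In one row across it, from left to right, all at laminator x -55: mains rocker (laminator y -40), heat selector rocker (y -92), roller rocker (y -144), temperature dial (y -190 mm)
- power (a joint): mains rocker, the left one: 0 = off (near end down, far end raised), 0.4 rad = on (far end down; a ring-and-bar sign is printed there). Black, 34 mm long (x) by 24 wide, shallow V top, rocks about a cross axle; stiff, stays where it is left. The end that is down lies level 5 mm above the panel (bezel 2 mm), the raised end stands 11 mm above it
- mode (a joint): heat selector, the middle rocker, same build as the mains one: 0 = hot (far end down, at the sun sign; near end raised), 0.4 rad = cold (near end down, at the snow-star sign); stays where it is left. About 2.5 N on the pad of a raised end moves any of the rockers all the way; fully over it meets a rigid stop
- motor (a joint): roller rocker, the right one, same size, three positions: 0 = stop (both ends raised, 8 mm above the panel), 0.2 rad = forward (far end down, 5 mm above the panel, at the arrow pointing far), -0.2 = back (near end down); stays where it is left
- power_far (a point): pressing point on the top face of the mains rocker's far half, 12 mm from its middle and 5 mm from its end; it moves with the rocker, 5 mm down from off to on
- mode_near (a point): pressing point on the top face of the heat selector's near half, 12 mm from its middle and 5 mm from its end; it moves with the rocker, 5 mm down from hot to cold
- motor_far (a point): pressing point on the top face of the roller rocker's far half, 12 mm from its middle and 5 mm from its end; it moves with the rocker, 2.4 mm down from stop to forward
- dial_mark (a point): end of the white mark on top of the temperature dial (black knob, 29 mm across, 17 mm high, turns easily), 10.5 mm from its axis; not to be turned
- cup: steel rinsing cup, 76 mm across, 80 mm high, loose, beside the laminator; origin at the centre of its underside
- woodbox: open oval box of bent wood, 144 x 104 x 90 mm, loose, beside the laminator on the side away from the cup; origin at the centre of its underside
- lidbox: small closed oval wooden box with a painted lid, 104 x 70 x 50 mm, loose, standing on the left part of the laminator's top; origin at the centre of its underside

How it is judged:
On the way, in this order (a step that is already met when the one before it is completed fails the run):
1. the heat selector is fully over to cold, with the mains still off (value of joint mode above 0.32 rad and value of joint power below 0.08 rad and value of joint motor below 0.06 rad), for 0.1 s.
2. the mains rocker is fully on, the selector still at cold (value of joint each of power, mode above 0.32 rad and value of joint motor below 0.06 rad), for 0.1 s.
3. the roller rocker is fully at forward, mains on, selector at cold (value of joint motor above 0.14 rad and value of joint each of power, mode above 0.32 rad), for 0.1 s.
At the end, for the whole second after the job is handed in: selector at cold and mains on (both over 0.32 of 0.4 rad), rollers at forward (over 0.14 of 0.2 rad); laminator within 10 mm, cup and wooden boxes within 15 mm of where they stood, the dial not turned (its mark within 10 mm of where it was) (all of step 3 and not (distance of cup from where it was at the start of the episode above 0.015 m) and not (distance of woodbox from where it was at the start of the episode above 0.015 m) and not (distance of lidbox from where it was at the start of the episode above 0.015 m) and not (distance of laminator_mid from where it was at the start of the episode above 0.01 m) and not (distance of dial_mark from where it was at the start of the episode above 0.01 m)); the robot touches nothing.
It fails at once if the mains is switched on while the selector is not at cold (value of joint power above 0.2 rad and value of joint mode below 0.2 rad).
It fails at once if the rollers are switched to forward before the mains is on (value of joint motor above 0.1 rad and value of joint power below 0.2 rad).
It fails at once if the laminator is shoved or lifted (10 mm) (distance of laminator_mid from where it was at the start of the episode above 0.01 m).
It fails at once if the temperature dial is turned (distance of dial_mark from where it was at the start of the episode above 0.01 m).
It fails at once if the cup or one of the wooden boxes is moved or lifted (15 mm) (distance of any of cup, woodbox, lidbox from where it was at the start of the episode above 0.015 m).
It also fails if it takes over 42 s, if anything falls off the work surface, if the arm or the gripper's body presses on something with over 40 N, if the wrist force passes 120 N, or if a joint passes its speed limit or range.

## Working session

There is one attempt and no reset: what is moved stays moved. The work goes in short steps, Python scripts to look and compute and a tool call to move; the robot and the scene stay as the last step left them, time stands still between calls to the robot, and variables do not carry over. Pictures are saved under pics/ and viewed, and the job is handed in when it is done.

Besides the shell and the picture viewer there is one more tool, called after ">>>" in YAML: its name, and indented under it one key for each argument. move_arm: Moves the arm, as the interface text tells. Its arguments: {"type":"object","properties":{"series":{"type":"array"}},"required":["series"]}

```bash
mkdir -p pics; ls; cat > h.py <<'E'
from bench import ctrl
import numpy as np, cv2
from scipy.spatial.transform import Rotation as R
def snap(c,n):
    im=ctrl.snapshot(c); cv2.imwrite(f'pics/{n}.png',cv2.cvtColor(np.asarray(im),cv2.COLOR_RGB2BGR)); return im
E
python3 - <<'E'
from h import *
o=ctrl.get_obs()
for k,v in o.items(): print(k,np.round(v,4))
for c in ['scene','side','wrist']:
    K=ctrl.calibration(c); print(c,K)
    snap(c,c+'0')
    for t in ['laminator_mid','panel_mid','power_far','mode_near','motor_far','dial_mark','cup','woodbox','lidbox','laminator']:
        for d in ctrl.pinpoint(t,c)[:1]: print(t,np.round(np.array(d['centre'])*[420,560],1),round(d['confidence'],2))
print(ctrl.get_obs()['clock'])
E
```

```text
pics
clock 0.0
joint_pos [ 0.959   0.3427  1.5251 -0.      1.2754 -0.146 ]
qd [ 0.0013 -0.0007 -0.0004  0.0011  0.001  -0.0002]
effort [-2.30000e-03 -4.33692e+01 -2.45999e+01 -5.00000e-04  8.20000e-03
  0.00000e+00]
position [0.2355 0.4687 0.2058]
tool_rot [-3.000e-04  2.308e-01  9.730e-01 -7.000e-04]
contact_force [-0.9692  0.9492  0.409 ]
torque [-0.0336 -0.0161 -0.0092]
gripper_width 0.0854
scene {'intrinsics': array([[480.83902453,   0.        , 277.81838366],
       [  0.        , 480.83902453, 211.8547885 ],
       [  0.        ,   0.        ,   1.        ]]), 'position': array([ 1.28964055, -0.46605565,  0.94281605]), 'attitude': array([-0.35649634,  0.83436502,  0.38505387, -0.16875689])}
laminator_mid [198.7 271.5] 0.58
panel_mid [206.  225.6] 0.64
power_far [193.6 248.4] 0.59
mode_near [199.6 229.2] 0.65
motor_far [212.3 216.7] 0.46
dial_mark [215.1 194.3] 0.42
cup [289.4 155.3] 0.66
woodbox [170.2 347.2] 0.89
lidbox [181.7 297.7] 0.81
laminator [233.  274.5] 0.76
side {'intrinsics': array([[505.33600161,   0.        , 263.74115025],
       [  0.        , 505.33600161, 204.76511636],
       [  0.        ,   0.        ,   1.        ]]), 'position': array([ 0.18697261, -0.72451236,  0.74170675]), 'attitude': array([-0.45568684,  0.85884821, -0.21133694,  0.10032924])}
laminator_mid [202.3 252.6] 0.67
panel_mid [239.3 252.7] 0.61
power_far [213.7 242.9] 0.68
mode_near [232.2 243.1] 0.47
motor_far [240.7 265.9] 0.68
dial_mark [255.3 260.7] 0.74
cup [355.6 322.5] 0.69
lidbox [185.6 231. ] 0.61
laminator [241.8 255.6] 0.65
wrist {'intrinsics': array([[347.83032213,   0.        , 276.32108049],
       [  0.        , 347.83032213, 213.01193439],
       [  0.        ,   0.        ,   1.        ]]), 'position': array([0.17132137, 0.50199233, 0.37476751]), 'attitude': array([0.12300397, 0.8421405 , 0.5195422 , 0.07579781])}
woodbox [380.  365.1] 0.73
1.65
```

View pics/scene0.png

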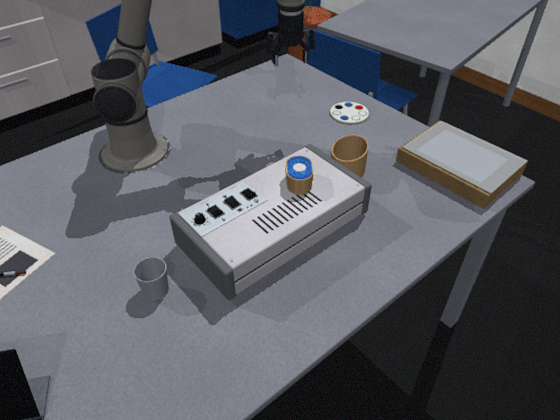

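View pics/side0.png

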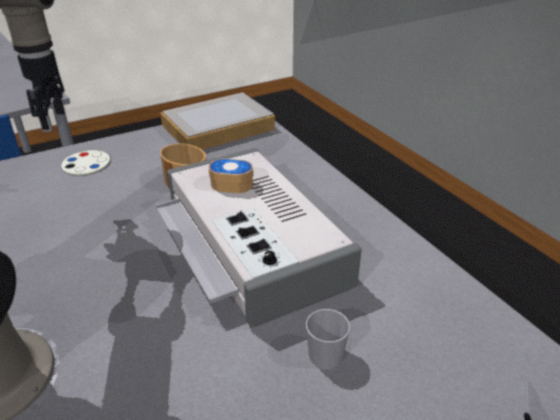

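```bash
cat > tri.py <<'E'
from h import *
from scipy.optimize import least_squares
S={'laminator_mid':[198.7,271.5],'panel_mid':[206.,225.6],'power_far':[193.6,248.4],'mode_near':[199.6,229.2],'motor_far':[212.3,216.7],'dial_mark':[215.1,194.3],'cup':[289.4,155.3],'lidbox':[181.7,297.7],'laminator':[233.,274.5],'woodbox':[170.2,347.2]}
D={'laminator_mid':[202.3,252.6],'panel_mid':[239.3,252.7],'power_far':[213.7,242.9],'mode_near':[232.2,243.1],'motor_far':[240.7,265.9],'dial_mark':[255.3,260.7],'cup':[355.6,322.5],'lidbox':[185.6,231.],'laminator':[241.8,255.6]}
def cam(c):
    k=ctrl.calibration(c);q=np.array(k['attitude']);return np.array(k['intrinsics']),np.array(k['position']),R.from_quat(q[[1,2,3,0]])
def proj(c,X):
    K,p,r=c; v=r.inv().apply(np.atleast_2d(X)-p); return np.c_[v[:,1]/v[:,2]*K[1,1]+K[1,2], v[:,0]/v[:,2]*K[0,0]+K[0,2]]
def onz(c,rc,z):
    K,p,r=c; d=r.apply([(rc[1]-K[0,2])/K[0,0],(rc[0]-K[1,2])/K[1,1],1]); return p+d*(z-p[2])/d[2]
if __name__=='__main__':
    cs,cd=cam('scene'),cam('side')
    Z=dict(laminator_mid=.112,panel_mid=.114,power_far=.124,mode_near=.124,motor_far=.121,dial_mark=.131,cup=0,lidbox=.112,laminator=0,woodbox=0)
    for t in S:
        print(t,np.round(onz(cs,S[t],Z[t]),3)[:2], np.round(onz(cd,D[t],Z[t]),3)[:2] if t in D else '')
    L=dict(laminator_mid=[0,0,.112],panel_mid=[-.055,-.117,.114],power_far=[-.043,-.04,.124],mode_near=[-.067,-.092,.124],motor_far=[-.043,-.144,.121],laminator=[0,0,0])
    def w(x,P): return R.from_euler('z',x[2]).apply(np.atleast_2d(P))+[x[0],x[1],0]
    def f(x):
        return np.concatenate([ (proj(c,w(x,L[t]))-M[t]).ravel() for c,M in((cs,S),(cd,D)) for t in L])
    s=least_squares(f,[.5,.1,0],loss='soft_l1');print(s.x,np.round(f(s.x),1).reshape(-1,2))
E
python3 tri.py
```

```text
laminator_mid [0.571 0.114] [0.577 0.122]
panel_mid [0.518 0.007] [0.518 0.   ]
power_far [0.527 0.073] [0.532 0.077]
mode_near [0.513 0.022] [0.506 0.019]
motor_far [ 0.528 -0.027] [ 0.535 -0.024]
dial_mark [ 0.51 -0.08] [ 0.501 -0.07 ]
cup [ 0.543 -0.234] [ 0.54  -0.232]
lidbox [0.564 0.211] [0.563 0.209]
laminator [0.586 0.109] [0.58 0.12]
woodbox [0.526 0.457] 
[ 0.57558712  0.11665556 -0.00656323] [[ 0.6  2. ]
 [ 1.6 -1.7]
 [ 0.4  2.4]
 [-1.6 -0.3]
 [ 0.6  0.9]
 [-3.4 -0.5]
 [ 1.3  0.6]
 [-0.3  1. ]
 [ 0.  -0. ]
 [-2.1 -0.3]
 [ 1.3 -0.9]
 [ 1.3 -0.9]]
```

```bash
cat >> h.py <<'E'
def go(t,yaw=None):
    o=ctrl.get_obs();q=np.array(o['tool_rot']);r=R.from_quat(q[[1,2,3,0]]);p=np.array(o['position'])
    M=r.as_matrix();print('t',o['clock'],'pos',p.round(4),'F',np.round(o['contact_force'],1),'w',o['gripper_width'],'axes x',M[:,0].round(3),'z',M[:,2].round(4))
    print('shift cm',(r.inv().apply(np.array(t)-p)*100).round(2))
    if yaw is not None:
        a=np.arctan2(M[1,0],M[0,0]); print('roll',round(float(-((yaw-a+np.pi)%(2*np.pi)-np.pi)),3))
E
python3 -c "
from h import *
go([.56,0,.25],np.pi-.0066)"
```

```text
t 1.65 pos [0.2358 0.4691 0.2065] F [0.8 0.2 0.1] w 0.08540456812838619 axes x [-0.893  0.449 -0.   ] z [ 1.e-04  1.e-04 -1.e+00]
shift cm [-50.04 -27.35  -4.35]
roll -0.459
```

>>> move_arm:
  series:
    - {"linear":[-3,-1.6,-2],"roll":-0.1,"hand":0}
    - {"linear":[-6,-3.3,-4.3],"roll":-0.2,"hand":0}
    - {"linear":[-9.5,-5.2,-4.3],"roll":-0.3,"hand":0}
    - {"linear":[-13,-7.1,-4.3],"roll":-0.4,"hand":0}
    - {"linear":[-16.5,-9,-4.3],"roll":-0.46,"hand":0}
    - {"linear":[-20,-10.9,-4.3],"roll":-0.46,"hand":0}
    - {"linear":[-23.5,-12.8,-4.3],"roll":-0.46,"hand":0}
    - {"linear":[-27,-14.7,-4.3],"roll":-0.46,"hand":0}

```text
clock: 2.32
position: [0.4117, 0.2147, 0.2498]
tool_rot: [0.0, 0.003, 1.0, 0.0]
contact_force: [0.3, 0.9, 0.3]
gripper_width: 0.0002
```

```bash
python3 -c "
from h import *
go([.56,0,.25],np.pi-.0066)"
```

```text
t 2.3167 pos [0.4117 0.2147 0.2498] F [0.3 0.9 0.3] w 0.00023313623487394866 axes x [-1.     0.006 -0.001] z [ 7.e-04  3.e-04 -1.e+00]
shift cm [-1.495e+01 -2.139e+01 -2.000e-02]
roll 0.001
```

>>> move_arm:
  series:
    - {"linear":[-2,-2.9,0],"roll":0,"hand":0}
    - {"linear":[-4,-5.8,0],"roll":0,"hand":0}
    - {"linear":[-6,-8.7,0],"roll":0,"hand":0}
    - {"linear":[-8,-11.6,0],"roll":0,"hand":0}
    - {"linear":[-10.2,-14.6,0],"roll":0,"hand":0}
    - {"linear":[-12.5,-17.8,0],"roll":0,"hand":0}
    - {"linear":[-15,-21.4,0],"roll":0,"hand":0}
    - {"linear":[-15,-21.4,0],"roll":0,"hand":0}

```text
clock: 2.98
position: [0.5634, -0.0059, 0.2489]
tool_rot: [0.001, 0.005, 1.0, -0.001]
contact_force: [-1.3, 0.1, -1.2]
gripper_width: 0.0
```

```bash
python3 - <<'E'
from tri import *
x0=np.array([ 0.57558712,  0.11665556, -0.00656323])
c=cam('wrist'); im=snap('wrist','w1'); o=ctrl.get_obs(); print(o['clock'],o['position'])
def w(P): return R.from_euler('z',x0[2]).apply(np.atleast_2d(P))+[x0[0],x0[1],0]
b=cv2.cvtColor(np.asarray(im),cv2.COLOR_RGB2BGR).copy()
L=dict(panel_mid=[-.055,-.117,.114],power_far=[-.043,-.04,.124],mode_near=[-.067,-.092,.124],motor_far=[-.043,-.144,.121])
for t in L:
    e=proj(c,w(L[t]))[0]
    d=ctrl.pinpoint(t,'wrist'); cv2.drawMarker(b,(int(e[1]),int(e[0])),(0,0,255),1,10)
    if d:
        m=np.array(d[0]['centre'])*[420,560]; cv2.drawMarker(b,(int(m[1]),int(m[0])),(0,255,0),0,10)
        print(t,e.round(1),m.round(1),round(d[0]['confidence'],2),onz(c,m,L[t][2]).round(4),w(L[t])[0].round(4))
cv2.imwrite('pics/w1a.png',b)
E
```

```text
3.0333 [ 0.56198879 -0.00354235  0.24883727]
panel_mid [143.7 282.7] [143.2 284.8] 0.63 [0.5194 0.0018 0.114 ] [0.5198 0.     0.114 ]
power_far [159.1 374.6] [158.1 375.8] 0.59 [0.5315 0.0779 0.124 ] [0.5323 0.0769 0.124 ]
mode_near [130.  313.4] [132.7 313.4] 0.85 [0.5102 0.0251 0.124 ] [0.508  0.0251 0.124 ]
motor_far [159.  251.1] [158.  249.4] 0.93 [ 0.5308 -0.0284  0.121 ] [ 0.5316 -0.0271  0.121 ]
```

View pics/w1a.png

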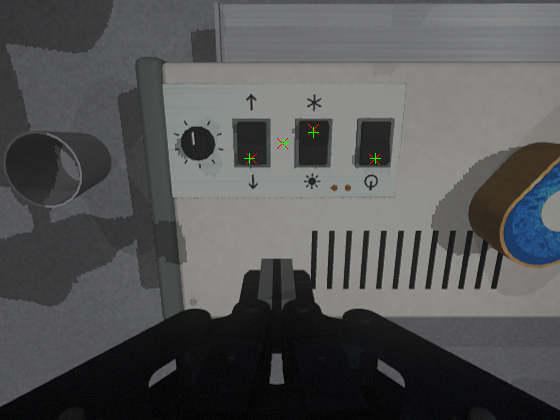

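```bash
python3 -c "
from h import *
go([.508,.025,.145],np.pi-.0066)"
```

```text
t 3.2333 pos [0.5599 0.001  0.2499] F [0.2 0.7 0.2] w 0.0003576148116921824 axes x [-1.     0.005 -0.   ] z [ 3.e-04  7.e-04 -1.e+00]
shift cm [ 5.21  2.37 10.49]
roll 0.002
```

>>> move_arm:
  series:
    - {"linear":[1.7,0.8,1],"roll":0,"hand":0}
    - {"linear":[3.5,1.6,3],"roll":0,"hand":0}
    - {"linear":[5.2,2.4,6],"roll":0,"hand":0}
    - {"linear":[5.2,2.4,8.5],"roll":0,"hand":0}
    - {"linear":[5.2,2.4,10],"roll":0,"hand":0}
    - {"linear":[5.2,2.4,10.5],"roll":0,"hand":0}
    - {"linear":[5.2,2.4,10.5],"roll":0,"hand":0}
    - {"linear":[5.2,2.4,10.5],"roll":0,"hand":0}

```text
clock: 3.9
position: [0.5085, 0.0259, 0.1459]
tool_rot: [0.001, 0.002, 1.0, 0.0]
contact_force: [0.4, -0.4, 0.6]
gripper_width: -0.0001
```

```bash
python3 -c "
from h import *
snap('wrist','w2')
go([.508,.025,.119],np.pi-.0066)"
```

```text
t 3.95 pos [0.5089 0.0256 0.1462] F [0.1 0.2 0.5] w 8.20783696458142e-05 axes x [-1.     0.004 -0.003] z [ 2.7e-03  5.0e-04 -1.0e+00]
shift cm [ 0.09 -0.06  2.72]
roll 0.003
```

View pics/w2.png

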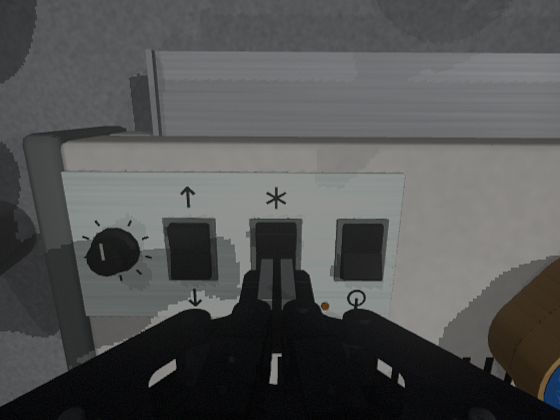

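>>> move_arm:
  series:
    - {"linear":[0.1,0,0.8],"roll":0,"hand":0}
    - {"linear":[0.1,0,1.5],"roll":0,"hand":0}
    - {"linear":[0.1,0,2.0],"roll":0,"hand":0}
    - {"linear":[0.1,0,2.3],"roll":0,"hand":0}
    - {"linear":[0.1,0,2.5],"roll":0,"hand":0}
    - {"linear":[0.1,0,2.65],"roll":0,"hand":0}
    - {"linear":[0.1,0,2.75],"roll":0,"hand":0}
    - {"linear":[0.1,0,2.8],"roll":0,"hand":0}

```text
clock: 4.62
position: [0.508, 0.0256, 0.1181]
tool_rot: [0.001, 0.002, 1.0, 0.0]
contact_force: [-0.4, 0.0, -0.1]
gripper_width: -0.0
```

```bash
python3 -c "
from h import *
go([.508,.025,.1175],np.pi-.0066)"
```

```text
t 4.6167 pos [0.508  0.0256 0.1181] F [-0.4  0.  -0.1] w -2.724978788592235e-05 axes x [-1.     0.004 -0.003] z [ 2.6e-03  5.0e-04 -1.0e+00]
shift cm [-0.   -0.06  0.06]
roll 0.003
```

>>> move_arm:
  series:
    - {"linear":[0,0,0.05],"roll":0,"hand":0}
    - {"linear":[0,0,0.1],"roll":0,"hand":0}
    - {"linear":[0,0,0.15],"roll":0,"hand":0}
    - {"linear":[0,0,0.15],"roll":0,"hand":0}
    - {"linear":[0,0,0.15],"roll":0,"hand":0}
    - {"linear":[0,0,0.15],"roll":0,"hand":0}
    - {"linear":[0,0,0.15],"roll":0,"hand":0}
    - {"linear":[0,0,0.15],"roll":0,"hand":0}

```text
clock: 5.28
position: [0.508, 0.0256, 0.1167]
tool_rot: [0.001, 0.002, 1.0, 0.0]
contact_force: [0.4, 0.7, -0.5]
gripper_width: -0.0
```

```bash
python3 -c "
from h import *
go([.508,.025,.1175],np.pi-.0066);snap('side','s3');im=snap('wrist','w3')"
python3 -c "
import cv2
a=cv2.imread('pics/s3.png')[180:300,180:330];b=cv2.imread('pics/s3.png')
cv2.imwrite('pics/s3c.png',cv2.resize(a,None,fx=5,fy=5,interpolation=2))"
```

```text
t 5.2833 pos [0.508  0.0256 0.1167] F [ 0.4  0.7 -0.5] w -1.0298217899923576e-05 axes x [-1.     0.004 -0.003] z [ 2.8e-03  5.0e-04 -1.0e+00]
shift cm [ 0.   -0.06 -0.08]
roll 0.003
```

View pics/s3c.png

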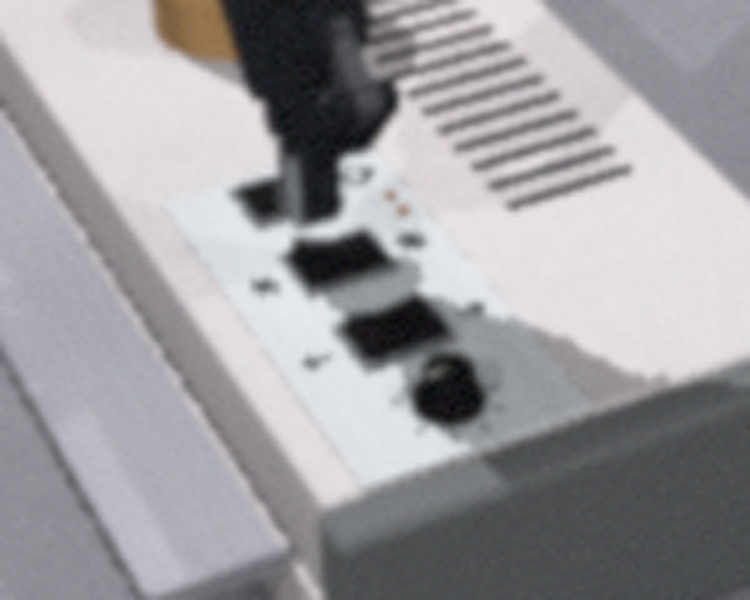

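View pics/w3.png

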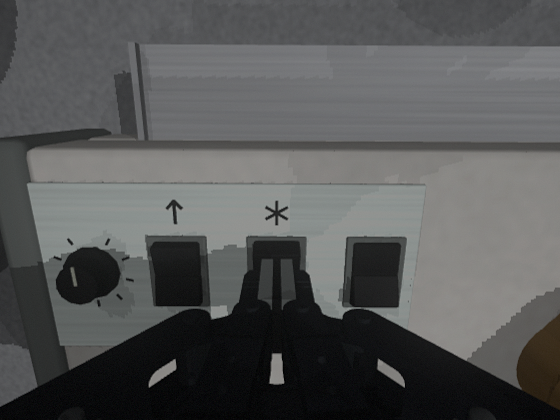

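```bash
python3 -c "
from tri import *
c=cam('side');o=ctrl.get_obs()
p=np.array(o['position']);print((proj(c,p)[0][::-1]-[180,180])*5, (proj(c,p+[0,0,.01])[0][::-1]-[180,180])*5)
c=cam('wrist');print(proj(c,p))
print(ctrl.pinpoint('mode_near','side')[:1],ctrl.pinpoint('mode_near','wrist')[:1])"
```

```text
[314.31055079 264.21450725] [313.2303085  244.54703665]
[[253.35298858 276.00444672]]
[{'centre': [0.5519, 0.432], 'confidence': 0.56}] [{'centre': [0.6257, 0.4879], 'confidence': 0.95}]
```

>>> move_arm:
  series:
    - {"linear":[0,0,0.1],"roll":0,"hand":0}
    - {"linear":[0,0,0.2],"roll":0,"hand":0}
    - {"linear":[0,0,0.3],"roll":0,"hand":0}
    - {"linear":[0,0,0.4],"roll":0,"hand":0}
    - {"linear":[0,0,0.5],"roll":0,"hand":0}
    - {"linear":[0,0,0.6],"roll":0,"hand":0}
    - {"linear":[0,0,0.7],"roll":0,"hand":0}
    - {"linear":[0,0,0.7],"roll":0,"hand":0}

```text
clock: 6.15
position: [0.5079, 0.0256, 0.1094]
tool_rot: [0.001, 0.002, 1.0, 0.0]
contact_force: [0.0, 0.5, 0.5]
gripper_width: -0.0001
```

```bash
python3 -c "
from h import *
go([.508,.025,.1175],np.pi-.0066);a=snap('side','s4');b=snap('scene','c4')
A=cv2.resize(a[180:300,180:330],(375*1,300),interpolation=2);B=cv2.resize(b[140:260,160:310],(375,300),interpolation=2)
cv2.imwrite('pics/sc4.png',np.hstack([A,B])[:,:,::-1])"
```

```text
t 6.15 pos [0.5079 0.0256 0.1094] F [0.  0.5 0.5] w -0.00010697148492521656 axes x [-1.     0.004 -0.002] z [ 2.2e-03  5.0e-04 -1.0e+00]
shift cm [-0.02 -0.06 -0.81]
roll 0.003
```

View pics/sc4.png

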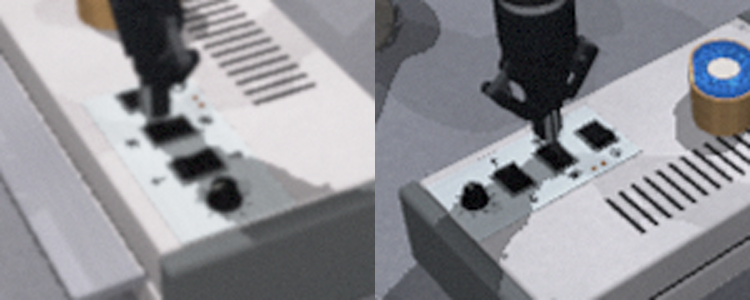

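>>> move_arm:
  series:
    - {"linear":[0,0,0.07],"roll":0,"hand":0}
    - {"linear":[0,0,0.14],"roll":0,"hand":0}
    - {"linear":[0,0,0.21],"roll":0,"hand":0}
    - {"linear":[0,0,0.28],"roll":0,"hand":0}
    - {"linear":[0,0,0.35],"roll":0,"hand":0}
    - {"linear":[0,0,0.42],"roll":0,"hand":0}
    - {"linear":[0,0,0.5],"roll":0,"hand":0}
    - {"linear":[0,0,0.5],"roll":0,"hand":0}

```text
clock: 6.92
position: [0.5079, 0.0257, 0.1044]
tool_rot: [0.001, 0.002, 1.0, 0.0]
contact_force: [0.0, -0.1, 0.0]
gripper_width: -0.0002
```

```bash
cat > look.py <<'E'
from h import *
import sys
n=sys.argv[1]
go([.508,.025,.105],np.pi-.0066);a=snap('side','s'+n);b=snap('scene','c'+n)
A=cv2.resize(a[190:270,210:310],(400,320),interpolation=2);B=cv2.resize(b[150:230,190:290],(400,320),interpolation=2)
cv2.imwrite(f'pics/sc{n}.png',np.hstack([A,B])[:,:,::-1])
E
python3 look.py 5
```

```text
t 6.9167 pos [0.5079 0.0257 0.1044] F [ 0.  -0.1  0. ] w -0.00017640869166497244 axes x [-1.     0.004 -0.002] z [ 2.3e-03  6.0e-04 -1.0e+00]
shift cm [-0.01 -0.07 -0.06]
roll 0.003
```

View pics/sc5.png

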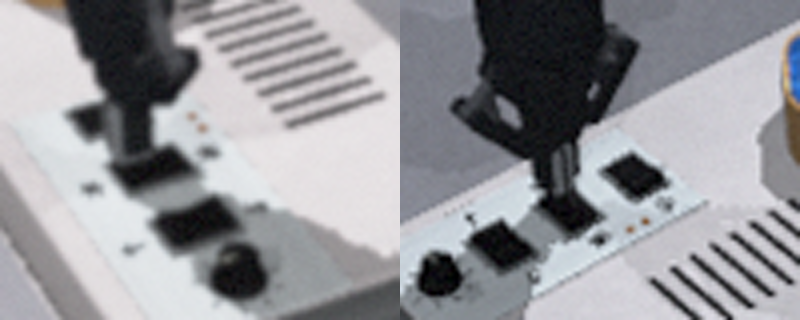

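>>> move_arm:
  series:
    - {"linear":[0,0,0.07],"roll":0,"hand":0}
    - {"linear":[0,0,0.14],"roll":0,"hand":0}
    - {"linear":[0,0,0.21],"roll":0,"hand":0}
    - {"linear":[0,0,0.28],"roll":0,"hand":0}
    - {"linear":[0,0,0.35],"roll":0,"hand":0}
    - {"linear":[0,0,0.4],"roll":0,"hand":0}
    - {"linear":[0,0,0.4],"roll":0,"hand":0}
    - {"linear":[0,0,0.4],"roll":0,"hand":0}

```text
clock: 7.68
position: [0.508, 0.0256, 0.1006]
tool_rot: [0.001, 0.002, 1.0, 0.0]
contact_force: [-0.1, 0.2, 0.4]
gripper_width: 0.0001
```

```bash
python3 look.py 6
```

```text
t 7.6833 pos [0.508  0.0256 0.1006] F [-0.1  0.2  0.4] w 6.744951024363693e-05 axes x [-1.     0.004 -0.003] z [ 2.5e-03  5.0e-04 -1.0e+00]
shift cm [-0.   -0.06 -0.44]
roll 0.003
```

View pics/sc6.png

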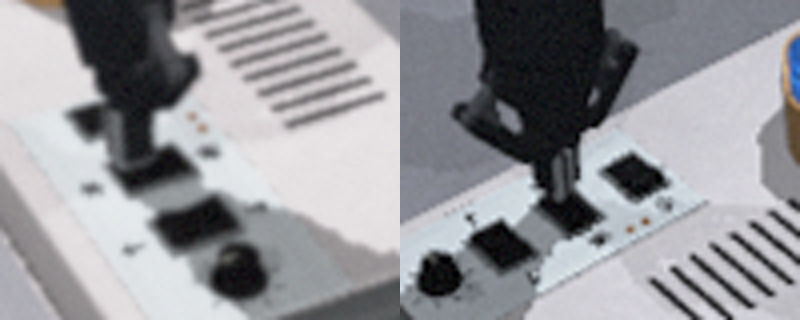

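>>> move_arm:
  series:
    - {"linear":[0,0,0.05],"roll":0,"hand":0}
    - {"linear":[0,0,0.1],"roll":0,"hand":0}
    - {"linear":[0,0,0.15],"roll":0,"hand":0}
    - {"linear":[0,0,0.2],"roll":0,"hand":0}
    - {"linear":[0,0,0.25],"roll":0,"hand":0}
    - {"linear":[0,0,0.3],"roll":0,"hand":0}
    - {"linear":[0,0,0.3],"roll":0,"hand":0}
    - {"linear":[0,0,0.3],"roll":0,"hand":0}

```text
clock: 8.45
position: [0.5082, 0.0256, 0.0975]
tool_rot: [0.001, 0.002, 1.0, 0.0]
contact_force: [-0.7, 0.1, 1.9]
gripper_width: 0.0001
```

```bash
python3 look.py 7; python3 -c "
from h import *
snap('wrist','w7')"
```

```text
t 8.45 pos [0.5082 0.0256 0.0975] F [-0.7  0.1  1.9] w 7.620043248092752e-05 axes x [-1.     0.004 -0.003] z [ 2.9e-03  6.0e-04 -1.0e+00]
shift cm [ 0.02 -0.06 -0.75]
roll 0.003
```

View pics/sc7.png

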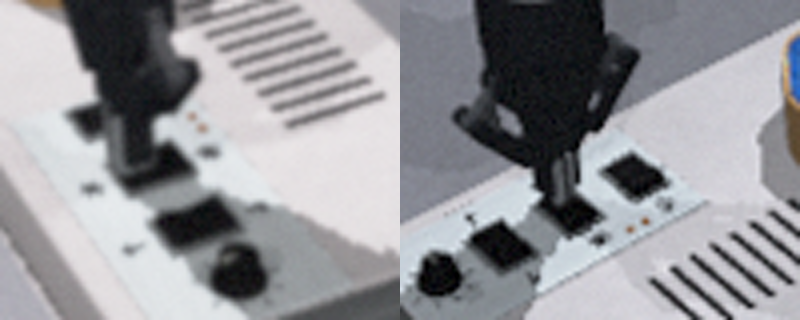

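View pics/w7.png

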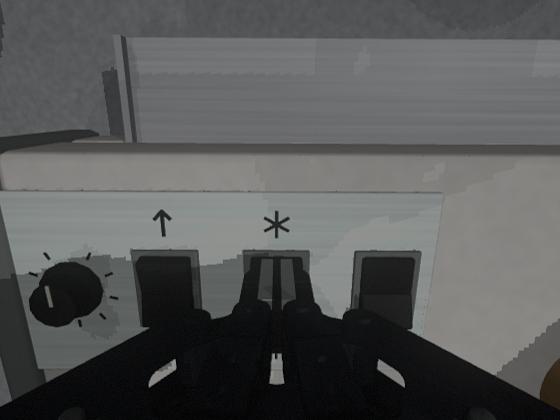

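>>> move_arm:
  series:
    - {"linear":[0,0,0.06],"roll":0,"hand":0}
    - {"linear":[0,0,0.12],"roll":0,"hand":0}
    - {"linear":[0,0,0.18],"roll":0,"hand":0}
    - {"linear":[0,0,0.24],"roll":0,"hand":0}
    - {"linear":[0,0,0.3],"roll":0,"hand":0}
    - {"linear":[0,0,0.3],"roll":0,"hand":0}
    - {"linear":[0,0,0.3],"roll":0,"hand":0}
    - {"linear":[0,0,0.3],"roll":0,"hand":0}

```text
clock: 9.27
position: [0.5087, 0.0256, 0.0945]
tool_rot: [0.002, 0.002, 1.0, 0.0]
contact_force: [0.3, 0.1, -0.5]
gripper_width: -0.0
```

>>> move_arm:
  series:
    - {"linear":[0,0,0.04],"roll":0,"hand":0}
    - {"linear":[0,0,0.08],"roll":0,"hand":0}
    - {"linear":[0,0,0.12],"roll":0,"hand":0}
    - {"linear":[0,0,0.16],"roll":0,"hand":0}
    - {"linear":[0,0,0.2],"roll":0,"hand":0}
    - {"linear":[0,0,0.2],"roll":0,"hand":0}
    - {"linear":[0,0,0.2],"roll":0,"hand":0}
    - {"linear":[0,0,0.2],"roll":0,"hand":0}

```text
clock: 9.93
position: [0.5089, 0.0256, 0.094]
tool_rot: [0.003, 0.002, 1.0, 0.0]
contact_force: [-5.1, -0.6, 13.4]
gripper_width: 0.0003
```

```bash
python3 look.py 8
```

```text
t 9.9333 pos [0.5089 0.0256 0.094 ] F [-5.1 -0.6 13.4] w 0.0002614985660919352 axes x [-1.     0.004 -0.005] z [ 5.1e-03  2.0e-04 -1.0e+00]
shift cm [ 0.08 -0.06 -1.1 ]
roll 0.003
```

View pics/sc8.png

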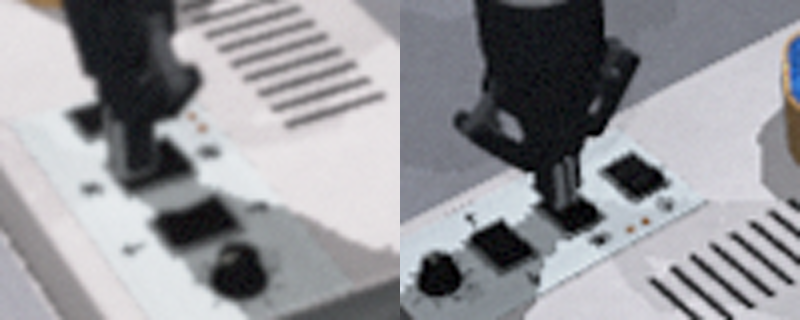

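>>> move_arm:
  series:
    - {"linear":[0,0,-0.5],"roll":0,"hand":0}
    - {"linear":[0,0,-1.5],"roll":0,"hand":0}
    - {"linear":[0,0,-3],"roll":0,"hand":0}
    - {"linear":[-0.8,1.7,-4.5],"roll":0,"hand":0}
    - {"linear":[-1.6,3.4,-5],"roll":0,"hand":0}
    - {"linear":[-2.4,5.2,-5],"roll":0,"hand":0}
    - {"linear":[-2.4,5.2,-5],"roll":0,"hand":0}
    - {"linear":[-2.4,5.2,-5],"roll":0,"hand":0}

```text
clock: 10.7
position: [0.533, 0.078, 0.1444]
tool_rot: [0.003, 0.001, 1.0, 0.0]
contact_force: [-0.1, 0.1, -0.1]
gripper_width: 0.0001
```

```bash
python3 look.py 9;python3 - <<'E'
from tri import *
c=cam('wrist');snap('wrist','w9')
for t,z in (('power_far',.124),('mode_near',.119),('motor_far',.121),('panel_mid',.114)):
    d=ctrl.pinpoint(t,'wrist')
    if d: m=np.array(d[0]['centre'])*[420,560];print(t,m.round(1),round(d[0]['confidence'],2),onz(c,m,z).round(4))
go([.5325,.0775,.094],np.pi-.0066)
E
```

```text
t 10.7 pos [0.533  0.078  0.1444] F [-0.1  0.1 -0.1] w 8.721187735350695e-05 axes x [-1.     0.002 -0.005] z [ 5.5e-03  1.0e-04 -1.0e+00]
shift cm [ 2.51 -5.31  3.92]
roll 0.004
power_far [236.8 279. ] 0.75 [0.5308 0.0788 0.124 ]
mode_near [196.7 183.4] 0.95 [0.5081 0.0242 0.119 ]
motor_far [235.6  94.5] 0.77 [ 0.5309 -0.0291  0.121 ]
panel_mid [211.3 148.1] 0.86 [0.5182 0.0012 0.114 ]
t 11.05 pos [0.5326 0.0769 0.1441] F [-0.3 -1.3 -0.4] w 0.00027061182044593745 axes x [-1.     0.005 -0.005] z [ 4.8e-03  2.0e-04 -1.0e+00]
shift cm [0.04 0.06 5.01]
roll 0.002
```

View pics/sc9.png

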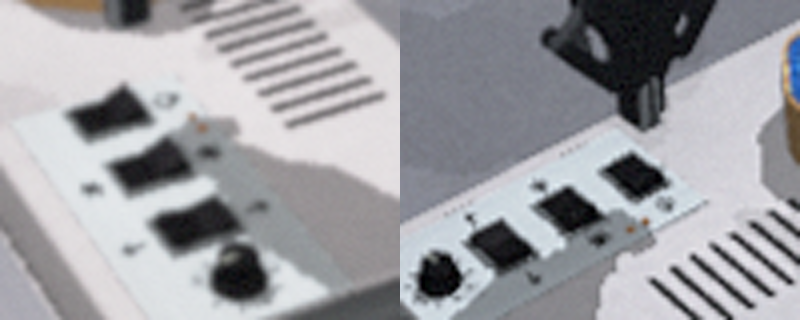

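View pics/w9.png

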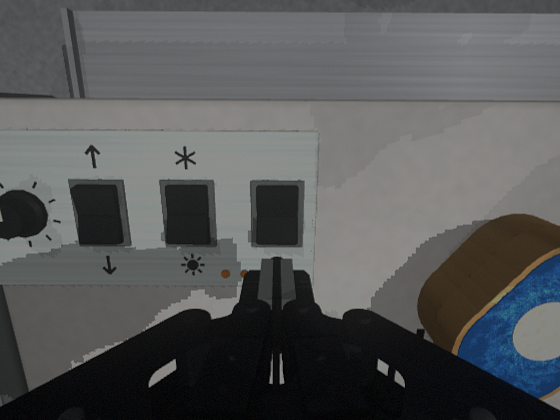

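>>> move_arm:
  series:
    - {"linear":[0,0.1,1.5],"roll":0,"hand":0}
    - {"linear":[0,0.1,2.8],"roll":0,"hand":0}
    - {"linear":[0,0.1,3.6],"roll":0,"hand":0}
    - {"linear":[0,0.1,4.1],"roll":0,"hand":0}
    - {"linear":[0,0.1,4.3],"roll":0,"hand":0}
    - {"linear":[0,0.1,4.4],"roll":0,"hand":0}
    - {"linear":[0,0.1,4.5],"roll":0,"hand":0}
    - {"linear":[0,0.1,4.55],"roll":0,"hand":0}

```text
clock: 11.72
position: [0.5334, 0.0778, 0.0992]
tool_rot: [0.003, 0.002, 1.0, 0.0]
contact_force: [1.0, -0.7, 2.8]
gripper_width: -0.0002
```

```bash
python3 look.py 10
```

```text
t 11.7167 pos [0.5334 0.0778 0.0992] F [ 1.  -0.7  2.8] w -0.00023127314479482768 axes x [-1.     0.005 -0.006] z [ 0.0063 -0.     -1.    ]
shift cm [ 2.51 -5.29 -0.6 ]
roll 0.002
```

View pics/sc10.png

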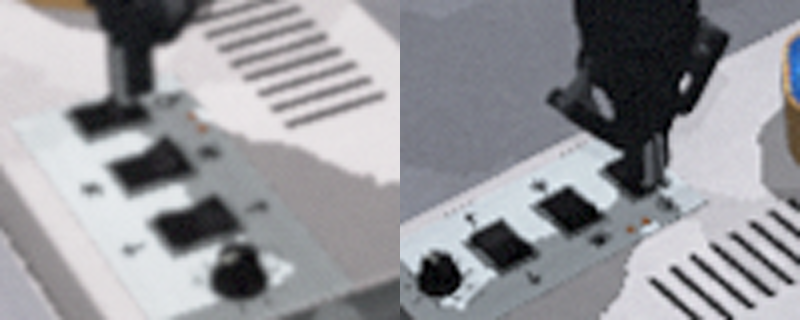

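Contact on the far half of the mains rocker. Press through.

>>> move_arm:
  series:
    - {"linear":[0,0,0.08],"roll":0,"hand":0}
    - {"linear":[0,0,0.16],"roll":0,"hand":0}
    - {"linear":[0,0,0.24],"roll":0,"hand":0}
    - {"linear":[0,0,0.32],"roll":0,"hand":0}
    - {"linear":[0,0,0.4],"roll":0,"hand":0}
    - {"linear":[0,0,0.48],"roll":0,"hand":0}
    - {"linear":[0,0,0.55],"roll":0,"hand":0}
    - {"linear":[0,0,0.6],"roll":0,"hand":0}

```text
clock: 12.48
position: [0.5339, 0.0779, 0.094]
tool_rot: [0.004, 0.002, 1.0, 0.0]
contact_force: [-0.2, -0.3, 11.4]
gripper_width: -0.0
```

>>> move_arm:
  series:
    - {"linear":[0,0,-1],"roll":0,"hand":0}
    - {"linear":[0,0,-3],"roll":0,"hand":0}
    - {"linear":[0,-2,-5],"roll":0,"hand":0}
    - {"linear":[0,-5,-5],"roll":0,"hand":0}
    - {"linear":[0,-8,-5],"roll":0,"hand":0}
    - {"linear":[0.1,-10.6,-5],"roll":0,"hand":0}
    - {"linear":[0.1,-10.6,-5],"roll":0,"hand":0}
    - {"linear":[0.1,-10.6,-5],"roll":0,"hand":0}

```text
clock: 13.15
position: [0.5312, -0.0289, 0.1437]
tool_rot: [0.003, 0.004, 1.0, 0.0]
contact_force: [-0.0, 0.5, -0.3]
gripper_width: -0.0001
```

```bash
python3 look.py 11;python3 - <<'E'
from tri import *
c=cam('wrist');snap('wrist','w11')
for t,z in (('power_far',.119),('mode_near',.119),('motor_far',.121),('panel_mid',.114)):
    d=ctrl.pinpoint(t,'wrist')
    if d: m=np.array(d[0]['centre'])*[420,560];print(t,m.round(1),round(d[0]['confidence'],2),onz(c,m,z).round(4))
go([.532,-.028,.094],np.pi-.0066)
E
```

```text
t 13.15 pos [ 0.5312 -0.0289  0.1437] F [-0.   0.5 -0.3] w -0.00014721501664041018 axes x [-1.     0.007 -0.006] z [ 5.7e-03  7.0e-04 -1.0e+00]
shift cm [2.38 5.37 3.86]
roll -0.001
power_far [239.9 456.6] 0.82 [0.5341 0.0797 0.119 ]
mode_near [193.1 365.7] 0.59 [0.5054 0.0237 0.119 ]
motor_far [237.9 274.8] 0.94 [ 0.5316 -0.0281  0.121 ]
panel_mid [212.9 324.4] 0.98 [0.5185 0.0014 0.114 ]
t 13.5 pos [ 0.5319 -0.0272  0.1439] F [ 0.3 -0.7 -0.1] w 8.018136368544473e-05 axes x [-1.     0.003 -0.007] z [ 7.2e-03  3.0e-04 -1.0e+00]
shift cm [ 0.03 -0.08  4.99]
roll 0.003
```

View pics/sc11.png

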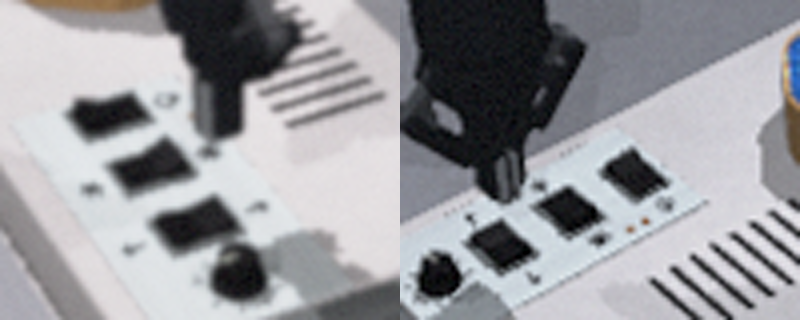

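View pics/w11.png

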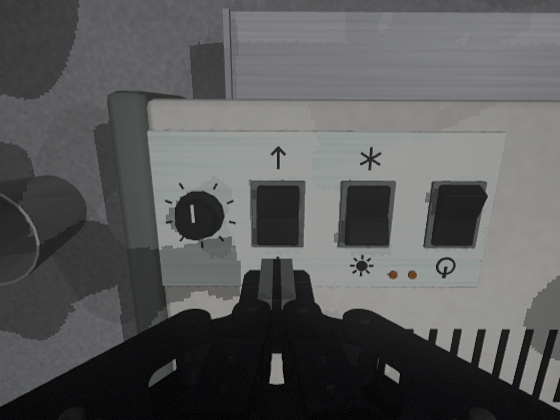

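>>> move_arm:
  series:
    - {"linear":[0,-0.05,1.5],"roll":0,"hand":0}
    - {"linear":[0,-0.05,2.8],"roll":0,"hand":0}
    - {"linear":[0,-0.05,3.6],"roll":0,"hand":0}
    - {"linear":[0,-0.05,4.1],"roll":0,"hand":0}
    - {"linear":[0,-0.05,4.3],"roll":0,"hand":0}
    - {"linear":[0,-0.05,4.45],"roll":0,"hand":0}
    - {"linear":[0,-0.05,4.6],"roll":0,"hand":0}
    - {"linear":[0,-0.05,4.7],"roll":0,"hand":0}

```text
clock: 14.17
position: [0.5327, -0.0278, 0.0973]
tool_rot: [0.004, 0.002, 1.0, 0.0]
contact_force: [-0.6, 0.8, 1.5]
gripper_width: -0.0001
```

```bash
python3 look.py 12
```

```text
t 14.1667 pos [ 0.5327 -0.0278  0.0973] F [-0.6  0.8  1.5] w -0.00012416384526374956 axes x [-1.     0.003 -0.008] z [ 8.3e-03  1.0e-04 -1.0e+00]
shift cm [ 2.48  5.27 -0.79]
roll 0.003
```

View pics/sc12.png

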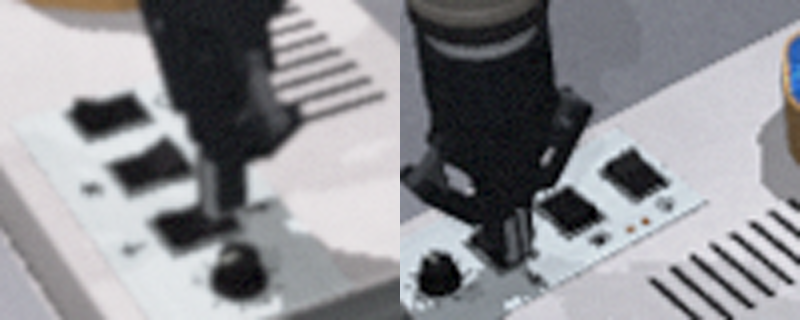

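>>> move_arm:
  series:
    - {"linear":[0,0,0.06],"roll":0,"hand":0}
    - {"linear":[0,0,0.12],"roll":0,"hand":0}
    - {"linear":[0,0,0.18],"roll":0,"hand":0}
    - {"linear":[0,0,0.24],"roll":0,"hand":0}
    - {"linear":[0,0,0.3],"roll":0,"hand":0}
    - {"linear":[0,0,0.36],"roll":0,"hand":0}
    - {"linear":[0,0,0.42],"roll":0,"hand":0}
    - {"linear":[0,0,0.45],"roll":0,"hand":0}

```text
clock: 14.93
position: [0.5336, -0.0279, 0.094]
tool_rot: [0.005, 0.002, 1.0, -0.0]
contact_force: [0.4, 0.7, 12.0]
gripper_width: -0.0002
```

Same stop height (0.094 m) at 12 N. Retract upward.

>>> move_arm:
  series:
    - {"linear":[0,0,-1],"roll":0,"hand":0}
    - {"linear":[0,0,-3],"roll":0,"hand":0}
    - {"linear":[0,0,-6],"roll":0,"hand":0}
    - {"linear":[0,0,-9],"roll":0,"hand":0}
    - {"linear":[0,0,-12],"roll":0,"hand":0}
    - {"linear":[-1,0,-14],"roll":0,"hand":0}
    - {"linear":[-2,0,-15],"roll":0,"hand":0}
    - {"linear":[-2,0,-15],"roll":0,"hand":0}

```text
clock: 15.6
position: [0.5537, -0.0282, 0.2469]
tool_rot: [0.008, 0.002, 1.0, -0.001]
contact_force: [-0.5, -0.2, -0.6]
gripper_width: -0.0001
```

```bash
python3 look.py 13;python3 - <<'E'
from tri import *
c=cam('wrist');im=snap('wrist','w13')
for t,z in (('power_far',.119),('mode_near',.119),('motor_far',.119),('panel_mid',.114)):
    d=ctrl.pinpoint(t,'wrist')
    if d: m=np.array(d[0]['centre'])*[420,560];print(t,m.round(1),round(d[0]['confidence'],2),onz(c,m,z).round(4))
for cn in('scene','side'):
    c=cam(cn)
    for t,z in(('laminator_mid',.112),('cup',0),('woodbox',0),('lidbox',.112),('dial_mark',.131)):
        d=ctrl.pinpoint(t,cn)
        if d: print(cn,t,onz(c,np.array(d[0]['centre'])*[420,560],z).round(3))
cv2.imwrite('pics/w13c.png',cv2.resize(im[70:250,130:430],None,fx=2.5,fy=2.5,interpolation=2)[:,:,::-1])
E
```

```text
t 15.6 pos [ 0.5537 -0.0282  0.2469] F [-0.5 -0.2 -0.6] w -0.00014962715185940927 axes x [-1.     0.003 -0.015] z [ 0.0152 -0.0013 -0.9999]
shift cm [ 4.8   5.32 14.11]
roll 0.003
power_far [175.  401.2] 0.74 [0.5339 0.0786 0.119 ]
mode_near [142.4 340. ] 0.87 [0.5064 0.0251 0.119 ]
motor_far [170.2 275.1] 0.87 [ 0.5295 -0.0286  0.119 ]
panel_mid [157.7 309.7] 0.72 [0.5197 0.0009 0.114 ]
scene laminator_mid [0.567 0.129 0.112]
scene cup [ 0.537 -0.235  0.   ]
scene woodbox [ 0.529  0.455 -0.   ]
scene lidbox [0.574 0.209 0.112]
scene dial_mark [ 0.508 -0.074  0.131]
side laminator_mid [0.567 0.106 0.112]
side cup [ 0.543 -0.228  0.   ]
side lidbox [0.566 0.22  0.112]
side dial_mark [ 0.504 -0.063  0.131]
```

View pics/sc13.png

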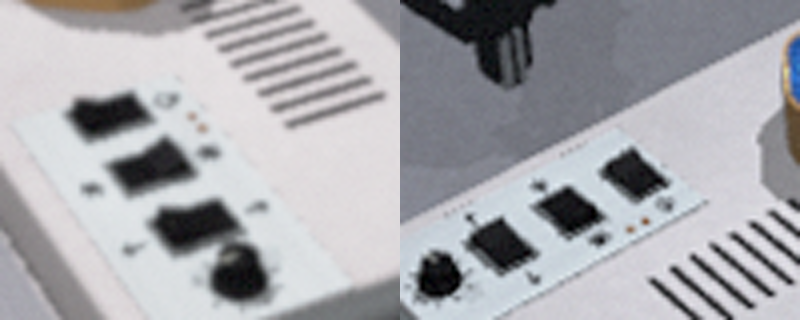

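View pics/w13c.png

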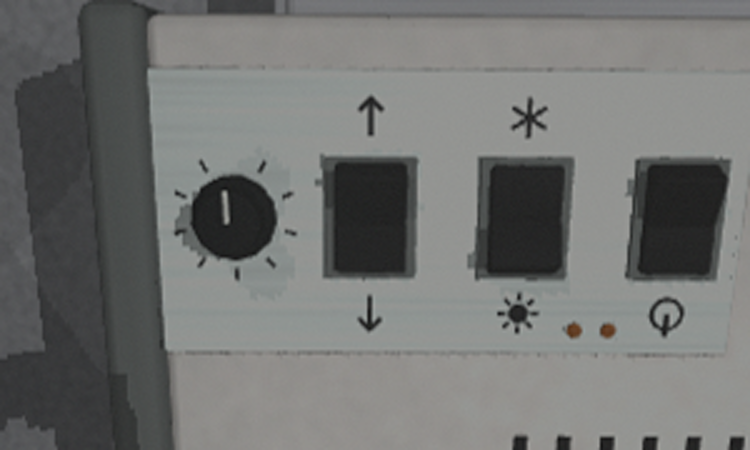

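```bash
python3 - <<'E'
import cv2,numpy as np
for a,b,ws in (('side0','s13',dict(cup=(300,305,60,65),lid=(200,150,60,48),lam=(270,240,95,75))),('scene0','c13',dict(cup=(130,255,45,50),lid=(278,148,42,52),wood=(325,130,50,45),lam=(240,185,135,105)))):
    A=cv2.imread(f'pics/{a}.png',0);B=cv2.imread(f'pics/{b}.png',0)
    for n,(x,y,w,h) in ws.items():
        s=cv2.phaseCorrelate(np.float32(A[y:y+h,x:x+w]),np.float32(B[y:y+h,x:x+w]),cv2.createHanningWindow((w,h),cv2.CV_32F)); print(a,n,np.round(s[0],2),round(s[1],2))
from h import ctrl; ctrl.sign_off()
E
```

```text
side0 cup [-0.43  0.38] 0.6
side0 lid [-0.04 -0.05] 0.94
side0 lam [-0.04  0.52] 0.88
scene0 cup [0.66 0.08] 0.85
scene0 lid [0.56 0.19] 1.04
scene0 wood [0.03 0.51] 0.93
scene0 lam [0.5  0.02] 0.97
the job is handed in; nothing more can be done
```

I pressed the heat selector over to cold, then the mains switch on, then the roller switch to forward. I lifted the arm clear and handed the job in at about 16–17 s on the clock.

- **Switches:** Each press ended on a rigid stop at the same tool height reading (0.094 m), with 11–13 N on the tool. In the last pictures all three rockers look tipped the right way. The roller rocker's smaller tilt is the least clear by eye, so that one rests mainly on the stop height and the force.
- **Nothing moved:** Comparing first and last pictures, the laminator, cup and both wooden boxes shifted by less than 0.7 pixel, which is about 1–2 mm. The dial mark was still pointing the same way.
- **Disagreements:**
  - The fingertips made contact with the tool position reading about 25 mm lower than expected. I found contact by force and camera instead of trusting that height.
  - The networks' last laminator positions from the two cameras differed by about 2 cm. I put this down to noise, because the picture comparison showed no movement.

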